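Test tube-adapter sleeves on the pin gauge

ROBOT

A 6-joint arm with a two-finger parallel gripper is mounted at the origin on the work surface. World frame = base frame: x ahead of the robot, y to its left, z up, the work surface at z = 0. Lengths are in mm, angles in rad, forces in N, time in s.
With the tool pointing down it reaches from about 350 to 875 mm from the base axis. Payload 4.2 kg.
Tool frame: the origin (TCP) lies between the finger pads; the fingertips stand 25 mm ahead of it and the grasp point (between the pads) lies 6 mm ahead of it; z points along the fingers, y is the line along which they close (so a half turn about z gives the same grasp; the last joint's range is limited). The gripper opens to 85 mm and grips with 20 to 120 N. Pads are 22 mm wide; open, the fingers measure 114 mm over their backs; the gripper's body (76 mm by 85 mm) begins 54 mm behind the grasp point. The pads swing forward as they close: fully open they stand 13 mm farther back than shut.
Start: joints at [1.373, 0.385, 0.008, 0, -1.194, -0.259], TCP at [275.64, 560.912, 256.312] pointing down, gripper open.
Joint ranges: [-3.14, 3.14], [-1.21, 2.06], [-1.07, 1.41], [-3.16, 2.05], [-2.99, -0.16], [-3.1, 3.1]. Speed limits (rad/s): [2.79, 2.79, 3.14, 3.14, 3.14, 3.14].

INTERFACE

Orientations are given as a unit quaternion [x, y, z, w].
In Python, from bench import read_state, get_image, job_done gives the robot as it stands.
- The arm moves only by the tool play_rows, never from a script. Its argument "series" is a list of rows, each a list of 6 numbers: the shift along the world's x, y, z in mm, then the turn, a rotation vector about the world's x, y, z in units of 6 degrees (1.0 is 6 degrees). A call has 1 to 20 rows; each row shifts and turns the commanded pose from where the row before left it; what a row does not reach is not made up. A row lasts 1/12 s, in which the tool goes at most 41.7 mm and 7.16 degrees, less where a joint would pass 70% of its speed; a pose out of reach is approached as far as the arm can. A call is refused whole if a number of a shift passes 41.7 or a number of a turn 1, either way. A call with a gripper value outside its range is refused whole. "gripper" is the opening, from 0 (shut) to 1 (fully open), set as the call begins (left out, the last holds). The fingers move at their own pace and stop on an object; the grip force is fixed at half the most. Time passes only in rows, so rows that do not move let the fingers close. It gives the time, the measured TCP pose, the force, the opening and the grip force at its end, in the units of the state.
- read_state(): the state, without advancing time (a new reading comes with each control period).
- get_image(name): name is "scene" or "top" or "wrist"; returns a dict with "image" (420x560x3 uint8, red, green, blue), "fx", "fy", "cx", "cy" (pixels), "eye" and "rotation" of the camera in the world. Camera axes: x right, y down, z forward; pixel columns grow to the right and rows downward; lengths in mm; the calibration is good to about 2 mm. A picture is of the moment at which its call begins. There is no depth.
- job_done(): hands the job in; it is judged then, once.
The state is a dict: "clock": time; "joints": joint angles; "joint_vel": joint speeds; "joint_efforts": joint torques, N m; "position": TCP position; "ee_rot": TCP orientation; "contact_force": force on the tool from outside, world axes, zero at the start; "wrist_torque": the same for the moment, N m; "gripper_width": finger opening in mm; "grasp_force": force on a finger pad.
Only numpy, scipy, OpenCV 4.12 (cv2) and the standard library are available. Lean on these libraries where they do the work, as an engineer would, in place of code of your own. Each camera call takes 0.05 s, during which the arm holds its last target. There are 200 camera calls.

TASK

Try each of the three sleeves on the pin ahead of it in the gauge: slide it along its lane until it is fully home against the shoulder or sticks at the pin's nose, and do not force the one that sticks. Leave the two that fit fully home on their pins, and put the one that stuck into the grey reject tray. Leave the other things on the bench where they are.

Things in the scene. Friction and masses are not known exactly. Their poses are not given: they have to be found in the camera images.
- gauge: Fixed steel gauge, 236 mm wide. Origin: on the bench under the middle pin's nose; x from nose to shoulder, z up. Three lanes along x at y = +80, 0, -80 mm: floor 12 mm above the bench, 42 mm wide between rails 6 mm thick, 8 mm high. Shoulder face at x = 50 mm, 62 mm high, 20 mm thick. A sleeve fully home has its origin at x = 25 mm (touching the shoulder), a stuck one at -25 mm.
- lane_left (a point): Centre of the nose of the left (+y) gauge pin: level, steel, 18 mm in diameter, 50 mm long, nose slightly chamfered. Axes as the gauge's: the pin runs along +x to the shoulder at +50 mm. The lane's floor is 20 mm below this point; its open end is at x = -110 mm; a sleeve in it is in line with the pin.
- lane_mid (a point): Centre of the nose of the middle gauge pin: level, steel, 18 mm in diameter, 50 mm long, nose slightly chamfered. Axes as the gauge's: the pin runs along +x to the shoulder at +50 mm. The lane's floor is 20 mm below this point; its open end is at x = -110 mm; a sleeve in it is in line with the pin.
- lane_right (a point): Centre of the nose of the right (-y) gauge pin: level, steel, 18 mm in diameter, 50 mm long, nose slightly chamfered. Axes as the gauge's: the pin runs along +x to the shoulder at +50 mm. The lane's floor is 20 mm below this point; its open end is at x = -110 mm; a sleeve in it is in line with the pin.
- sleeve_a: White plastic sleeve, square body 40 x 40 mm, 50 mm long, 50-110 g, round hole lengthwise through its middle. Origin: centre of its underside; x along the hole, towards the pin; z up. Starts in a lane, 10-35 mm short of the pin. The three differ only in the hole: two (21 mm) go fully home, one (13 mm) sticks at the pin's nose; which lies in which lane changes.
- sleeve_b: White plastic sleeve, square body 40 x 40 mm, 50 mm long, 50-110 g, round hole lengthwise through its middle. Origin: centre of its underside; x along the hole, towards the pin; z up. Starts in a lane, 10-35 mm short of the pin. The three differ only in the hole: two (21 mm) go fully home, one (13 mm) sticks at the pin's nose; which lies in which lane changes.
- sleeve_c: White plastic sleeve, square body 40 x 40 mm, 50 mm long, 50-110 g, round hole lengthwise through its middle. Origin: centre of its underside; x along the hole, towards the pin; z up. Starts in a lane, 10-35 mm short of the pin. The three differ only in the hole: two (21 mm) go fully home, one (13 mm) sticks at the pin's nose; which lies in which lane changes.
- tray: Fixed open grey plastic reject tray, 140 mm (its x) by 130 mm (its y), 30 mm high outside, walls and floor 4 mm thick, empty at the start. Origin: centre of its underside; z up.
- cup_left: Bystander: capped white specimen cup with blue cap, 62 mm across and 62 mm high, beside the left edge of the gauge. Origin: centre of its underside.
- cup_right: Bystander: the same kind of capped cup, beside the right edge of the gauge. Origin: centre of its underside.
- cap: Bystander: loose blue cup cap, 62 mm across, 12 mm thick, lying left of the gauge's lanes. Origin: centre of its underside.
- wash_bottle: Bystander: white bottle with blue cap, 66 mm across, 180 mm high. Origin: centre of its underside.
- beaker: Bystander: glass beaker 70 mm across, 90 mm high. Origin: centre of its underside.
- marker: Bystander: marker pen lying flat, 135 mm long, 15 mm thick. Origin: on its underside near its middle.
- spatula: Bystander: steel lab spatula lying flat, 187 mm long. Origin: on its underside.
Mind the look-alikes: they are no part of the job. What is shaped like the sleeve_b but green or orange is not meant.

How it is judged (in metres and radians):
On the way:
1. the sleeve that does not fit has been slid up its lane to its pin's nose (within 3 mm of touching) (x of sleeve_c in the frame of gauge between -0.028 and -0.015 m and z of sleeve_c in the frame of gauge between 0.009 and 0.016 m and y of sleeve_c in the frame of gauge between -0.09 and 0.09 m), for 0.1 s.
At the end, for the whole second after the job is handed in: Both sleeves that fit (21 mm hole) are on pins in the gauge's lanes, within 4 mm of touching the shoulder, in line with their pins; the sleeve that stuck (13 mm hole) rests in the tray, in any attitude, carried by the tray; all at rest (x of sleeve_a in the frame of gauge between 0.021 and 0.03 m and z of sleeve_a in the frame of gauge between 0.009 and 0.016 m and y of sleeve_a in the frame of gauge between -0.09 and 0.09 m and angle between the x axis of each of sleeve_a, sleeve_b and the x axis of gauge, either way round below 0.1 rad and linear speed of each of sleeve_a, sleeve_b, sleeve_c below 0.02 m/s and x of sleeve_b in the frame of gauge between 0.021 and 0.03 m and z of sleeve_b in the frame of gauge between 0.009 and 0.016 m and y of sleeve_b in the frame of gauge between -0.09 and 0.09 m and x of sleeve_c in the frame of tray between -0.075 and 0.075 m and y of sleeve_c in the frame of tray between -0.07 and 0.07 m and height (world z) of sleeve_c between 0.002 and 0.05 m and contact force between sleeve_c and tray above 0.2 N).
It fails at once if the sleeve that sticks is forced: pressed against the gauge with more than 60 N (contact force between sleeve_c and gauge above 60 N).
It fails at once if another thing on the bench is pushed more than 40 mm from its place (distance of any of cup_left, cup_right, cap, wash_bottle, beaker, marker, spatula from where it was at the start of the episode above 0.04 m).
It also fails if it takes over 64 s, if anything falls off the work surface, if the arm or the gripper's body presses on something with over 40 N, if the wrist force passes 120 N, or if a joint passes its speed limit or range.

## Working session

There is one attempt and no reset: what is moved stays moved. The work goes in short steps, Python scripts to look and compute and a tool call to move; the robot and the scene stay as the last step left them, time stands still between calls to the robot, and variables do not carry over. Pictures are saved under pics/ and viewed, at most 10 in all, crops included, and the job is handed in when it is done.

Besides the shell and the picture viewer there is one more tool, called after "Request:" as name(argument=value, ...), one argument or row to a line, values as JSON. play_rows: Moves the arm, as the interface text tells. Its arguments: {"type":"object","properties":{"series":{"type":"array","items":{"type":"array","items":{"type":"number"}}},"gripper":{"type":"number"}},"required":["series"]}

```bash
mkdir -p pics; ls; python3 - <<'E'
from bench import *
import cv2
s=read_state(); print(s)
for n in("top","scene"):
    d=get_image(n); cv2.imwrite(f"pics/{n}0.png",d["image"][:,:,::-1]); print(n,d["fx"],d["cx"],d["cy"],d["eye"],d["rotation"])
E
```

```text
pics
{'clock': 0.0, 'joints': array([ 1.37265179e+00,  3.85549307e-01,  6.63122448e-03, -4.99388306e-04,
       -1.19396951e+00, -2.58603347e-01]), 'joint_vel': array([ 0.0017659 ,  0.00070483,  0.00023622,  0.00054355, -0.00269591,
        0.00120576]), 'joint_efforts': array([-3.06636130e-04, -3.92289913e+01,  1.88402796e+01,  4.18643117e+00,
       -4.75489083e-03,  2.88611268e-06]), 'position': array([275.39187178, 560.47642553, 255.22793866]), 'ee_rot': array([ 9.74014394e-01, -2.26483583e-01, -2.00368589e-04,  1.05216904e-03]), 'contact_force': array([-0.8019308 , -0.31634812, -0.61606402]), 'wrist_torque': array([ 0.01448065, -0.01960488, -0.02801837]), 'grasp_force': 0.0, 'gripper_width': 85.58155458391784}
top 425.5693891477913 271.32650164386985 207.2266403476075 [ 340.04518401  -39.1546939  1290.02766636] [ 0.70771087 -0.70162179  0.06345717 -0.05334212]
scene 497.1284658728844 275.24982619778046 212.46204399413853 [1137.38633401 -601.63595048  966.49406098] [ 0.86201917  0.36552555 -0.14226256 -0.32105357]
```

View pics/top0.png

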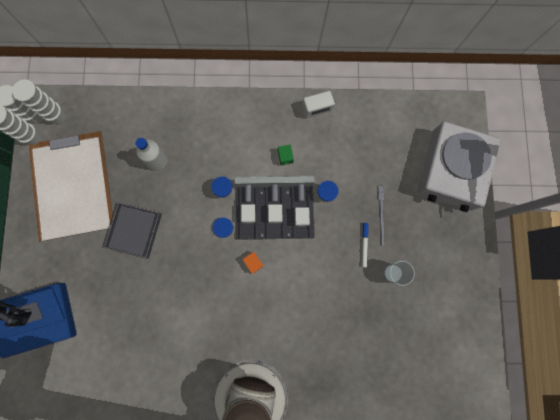

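View pics/scene0.png

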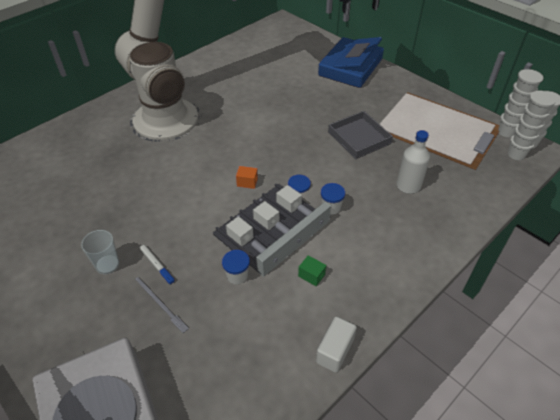

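The top view shows the gauge at about (275,205), with its shoulder along row 180. The white sleeves are at (248,213), (275,213) and (302,216), the tray at (133,231), and cups at (222,187) and (328,191). The green and orange blocks are decoys.

```bash
cat > h.py <<'E'
import numpy as np, cv2
from bench import *
from scipy.spatial.transform import Rotation as R
def pt(d,uv,z):
    uv=np.atleast_2d(np.asarray(uv,float))
    r=np.c_[(uv[:,0]-d["cx"])/d["fx"],(uv[:,1]-d["cy"])/d["fy"],np.ones(len(uv))]
    r=R.from_quat(d["rotation"]).apply(r); e=np.asarray(d["eye"])
    return (e+r*((z-e[2])/r[:,2])[:,None])[:,:2]
def blobs(m,amin,amax):
    c,_=cv2.findContours(m.astype(np.uint8),cv2.RETR_EXTERNAL,cv2.CHAIN_APPROX_NONE)
    return [k for k in c if amin<cv2.contourArea(k)<amax]
E
python3 - <<'E'
from h import *
np.set_printoptions(precision=1,suppress=True)
d=get_image("top"); im=d["image"].astype(int)
hsv=cv2.cvtColor(d["image"],cv2.COLOR_RGB2HSV)
m=(hsv[...,2]>150)&(hsv[...,1]<60)
m2=np.zeros_like(m); m2[195:235,235:320]=m[195:235,235:320]
for k in blobs(m2,50,900):
    w=pt(d,k[:,0],52); r=cv2.minAreaRect(w.astype(np.float32)); print("sleeve",r)
# shoulder
s=im[160:200,225:325].mean(2).astype(int); print(s[::2,::8])
m=(im.mean(2)<70)
for nm,(a,b,c,e),z in(("tray",(195,265,95,165),30),("gauge",(170,245,230,320),12)):
    mm=np.zeros_like(m); mm[a:b,c:e]=m[a:b,c:e]
    mm=cv2.morphologyEx(mm.astype(np.uint8),cv2.MORPH_CLOSE,np.ones((5,5)))
    for k in blobs(mm,600,9000): print(nm,cv2.minAreaRect(k),cv2.minAreaRect(pt(d,k[:,0],z).astype(np.float32)))
b=[(236,180),(314,180)]; print(pt(d,b,62))
cv2.imwrite("pics/crop1.png",cv2.resize(d["image"][160:270,90:340,::-1],None,fx=3.2,fy=3.2,interpolation=cv2.INTER_CUBIC))
E
```

```text
sleeve ((521.5695190429688, -146.68006896972656), (35.464115142822266, 47.95726013183594), 89.87686920166016)
sleeve ((529.7127685546875, -67.15581512451172), (47.68677520751953, 35.44004821777344), 0.47559574246406555)
sleeve ((528.97314453125, 12.366395950317383), (47.665531158447266, 35.3715934753418), 0.8077406883239746)
[[105 110 111 115 116 113  77  63  55 114 107 105 106]
 [105 110 113 116 118 115  78  39  42 113 108 108 105]
 [104 109 111 116 116 119  93  49  97 112 110 111 105]
 [104 105 109 113 115 121 115 113 113 108 109 106 105]
 [108 105 108 111 113 120 114 117 113 108 106 104 103]
 [108 106 110 113 111 118 112 118 112 106 106 103 106]
 [106 106 113 112 112 116 114 116 110 107 104 104 106]
 [104 108 111 112 117 119 111 113 108 108 105 104 105]
 [ 98 109 114 118 125 127 120 121 119 121 135 125 107]
 [ 76 113 136 135 139 139 140 142 144 145 141 137 104]
 [ 75  78 138 141 141 143 144 142 142 142 141 137 102]
 [ 76  72 130 127 130 128 126 123 128 123 104  99  93]
 [ 72  68  71  86  69  70  83  67  65  65  65  70  76]
 [ 75  69  62 122  64  63  95  61  60  50  58  65  75]
 [ 75  96  47 123  52  45  97  49  54  40  56  62  74]
 [ 74 110  46 123  56  44  98  46  57  40  54  64  74]
 [ 76 111  45 119  57  45  98  44  63  42  58  62  75]
 [ 73 111  48 120  59  46 100  49  57  40  58  54  75]
 [ 67 108  50 119  58  45  99  48  57  42  57  57  76]
 [ 99 104  50 120  57  48 100  45  61  44  57  56  56]]
gauge ((275.5, 210.5), (55.0, 87.0), 90.0) ((544.3863525390625, -69.999267578125), (169.3868865966797, 267.35711669921875), 0.6177837252616882)
[[ 625.6   48.9]
 [ 628.1 -181.8]]
```

View pics/crop1.png

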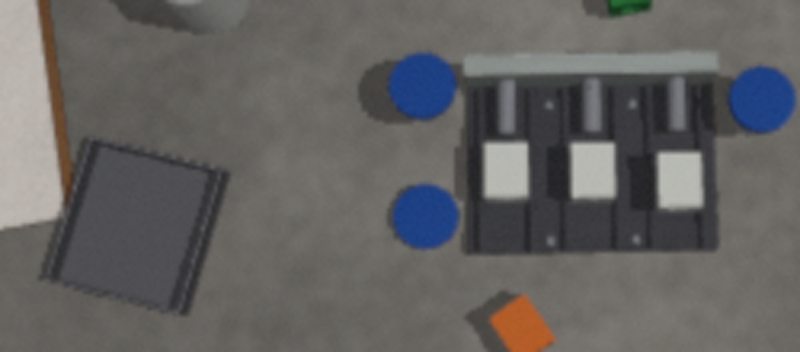

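The crop shows three lanes with the sleeves clear of the pins. The tray corners are at about (88,138), (228,172), (187,313) and (42,280) in crop pixels. Gauge yaw is about 0.6°, nose x about 566, and the lanes are at y ≈ 12.5, -67 and -147.

Request:
play_rows(
  series=[
    [9.5,-27.4,0,0,0,0.224],
    [9.5,-27.4,0,0,0,0.224],
    [9.5,-27.4,0,0,0,0.224],
    [9.5,-27.4,0,0,0,0.224],
    [9.5,-27.4,0,0,0,0.224],
    [9.5,-27.4,0,0,0,0.224],
    [9.5,-27.4,0,0,0,0.224],
    [9.5,-27.4,0,0,0,0.224],
    [9.5,-27.4,0,0,0,0.224],
    [9.5,-27.4,0,0,0,0.224],
    [9.5,-27.4,0,0,0,0.224],
    [9.5,-27.4,0,0,0,0.224],
    [9.5,-27.4,0,0,0,0.224],
    [9.5,-27.4,0,0,0,0.224],
    [9.5,-27.4,0,0,0,0.224],
    [9.5,-27.4,0,0,0,0.224],
    [9.5,-27.4,0,0,0,0.224],
    [9.5,-27.4,0,0,0,0.224],
    [9.5,-27.4,0,0,0,0.224],
    [9.5,-27.4,0,0,0,0.224],
  ],
  gripper=0,
)

```text
clock: 1.82
position: [465.6, 11.4, 256.2]
ee_rot: [1.0, 0.007, -0.0, -0.0]
contact_force: [-0.3, -0.8, -0.2]
gripper_width: -0.3
grasp_force: 0.0
```

Request:
play_rows(
  series=[
    [0,0,0,0,0,0],
    [0,0,0,0,0,0],
    [0,0,0,0,0,0],
  ],
)

```text
clock: 2.07
position: [465.4, 12.8, 256.1]
ee_rot: [1.0, 0.006, -0.0, -0.0]
contact_force: [-0.2, 0.4, 0.5]
gripper_width: 0.0
grasp_force: 0.0
```

```bash
python3 - <<'E'
from h import *
np.set_printoptions(precision=2,suppress=True)
s=read_state(); print(s["position"],R.from_quat(s["ee_rot"]).as_matrix(),s["joints"],s["contact_force"])
d=get_image("wrist"); cv2.imwrite("pics/w1.png",d["image"][:,:,::-1]); print(d["eye"])
E
```

```text
[465.4   12.85 256.09] [[ 1.    0.01 -0.  ]
 [ 0.01 -1.    0.  ]
 [-0.   -0.   -1.  ]] [ 0.38  0.11 -0.36 -0.   -1.1   1.2 ] [-0.18  0.36  0.53]
[545.7   12.17 374.15]
```

View pics/w1.png

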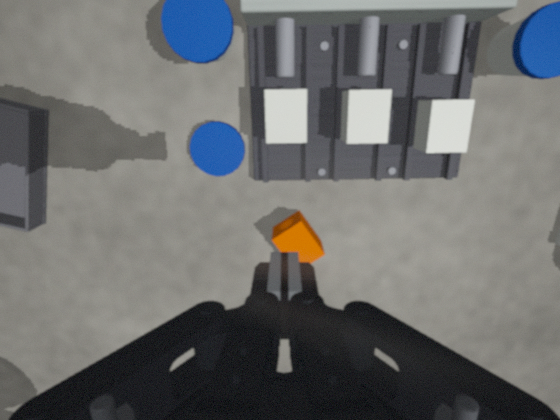

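The wrist view shows sleeves at (286,116), (368,117) and (449,126), pin noses near row 75, and the orange block at (298,238), close ahead of the closed fingertips at (285,262).

```bash
python3 - <<'E'
from h import *
np.set_printoptions(precision=1,suppress=True)
d=get_image("wrist"); t=get_image("top")
def orange(d):
    h=cv2.cvtColor(d["image"],cv2.COLOR_RGB2HSV); return (h[...,0]>5)&(h[...,0]<20)&(h[...,1]>180)&(h[...,2]>120)
for dd,a in((d,200),(t,50)):
    for k in blobs(orange(dd),a,5000):
        for z in(0,40): w=pt(dd,k[:,0],z); print("orange",z,w.min(0),w.max(0))
h=cv2.cvtColor(d["image"],cv2.COLOR_RGB2HSV); m=(h[...,2]>170)&(h[...,1]<60)
for k in blobs(m,800,5000): print("sleeve",cv2.minAreaRect(pt(d,k[:,0],52).astype(np.float32)))
print("noses", pt(d,[(286,76),(367.5,74),(451,73)],41))
print("tray wrist right corners",pt(d,[(47,110),(43,219)],30))
c=pt(t,np.array([(88,138),(228,172),(187,313),(42,280)])/3.2+[90,160],15); print("tray",c,c.mean(0))
E
```

```text
orange 0 [346.8 -39.8] [415.7  24.8]
orange 40 [368.  -34.1] [429.6  23.5]
orange 0 [358.2 -27.2] [414.9  24.2]
orange 40 [357.6 -27.6] [412.5  22.2]
sleeve ((524.278076171875, -150.02561950683594), (50.51925277709961, 41.142337799072266), 1.6139839887619019)
sleeve ((532.22802734375, -69.4185791015625), (50.485321044921875, 40.62396240234375), 1.6144722700119019)
sleeve ((531.9432373046875, 10.769461631774902), (49.533714294433594, 40.36006546020508), 0.7319813370704651)
sleeve ((627.529296875, -69.30536651611328), (6.908137798309326, 238.7477264404297), 0.7162559628486633)
noses [[ 568.9   11.3]
 [ 571.7  -67.3]
 [ 573.6 -147.7]]
tray wrist right corners [[534.  257.1]
 [413.8 287.5]]
tray [[560.9 408.9]
 [529.7 275.4]
 [397.2 306.7]
 [426.6 442.5]] [478.6 358.4]
```

Request:
play_rows(
  series=[
    [0,-1.5,-35,0,0,0],
    [0,0,-35,0,0,0],
    [0,0,-35,0,0,0],
    [0,0,-35,0,0,0],
    [0,0,-35,0,0,0],
    [0,0,-34,0,0,0],
    [0,0,0,0,0,0],
    [10,0,0,0,0,0],
    [9,0,0,0,0,0],
    [5,0,0,0,0,0],
    [3,0,0,0,0,0],
    [3,0,0,0,0,0],
    [2,0,0,0,0,0],
    [2,0,0,0,0,0],
    [0,0,0,0,0,0],
  ],
)

```text
clock: 3.47
position: [500.0, 11.4, 47.7]
ee_rot: [1.0, 0.006, 0.0, -0.0]
contact_force: [-0.4, -0.6, 0.4]
gripper_width: 0.1
grasp_force: 0.0
```

Request:
play_rows(
  series=[
    [2,0,0,0,0,0],
    [1,0,0,0,0,0],
    [1,0,0,0,0,0],
    [0,0,0,0,0,0],
  ],
)

```text
clock: 3.8
position: [503.7, 11.4, 47.2]
ee_rot: [1.0, 0.006, -0.0, 0.0]
contact_force: [-0.2, -1.5, 0.5]
gripper_width: 0.1
grasp_force: 0.2
```

Request:
play_rows(
  series=[
    [1,0,0,0,0,0],
    [1,0,0,0,0,0],
    [1,0,0,0,0,0],
    [0,0,0,0,0,0],
  ],
)

```text
clock: 4.13
position: [507.0, 11.5, 47.3]
ee_rot: [1.0, 0.006, 0.0, -0.0]
contact_force: [0.5, -0.3, 0.6]
gripper_width: -0.2
grasp_force: 0.1
```

Request:
play_rows(
  series=[
    [1,0,0,0,0,0],
    [1,0,0,0,0,0],
    [1,0,0,0,0,0],
    [0,0,0,0,0,0],
  ],
)

```text
clock: 4.47
position: [510.0, 11.5, 47.3]
ee_rot: [1.0, 0.006, 0.0, -0.0]
contact_force: [-0.7, -0.2, -0.4]
gripper_width: 0.1
grasp_force: 0.1
```

Request:
play_rows(
  series=[
    [1,0,0,0,0,0],
    [1,0,0,0,0,0],
    [0,0,0,0,0,0],
  ],
)

```text
clock: 4.72
position: [511.9, 11.5, 47.4]
ee_rot: [1.0, 0.006, 0.0, -0.0]
contact_force: [-0.1, -0.7, -0.2]
gripper_width: 0.2
grasp_force: 0.2
```

```bash
python3 - <<'E'
from h import *
np.set_printoptions(precision=1,suppress=True)
d=get_image("wrist"); cv2.imwrite("pics/w2.png",d["image"][:,:,::-1]);print(read_state()["contact_force"])
h=cv2.cvtColor(d["image"],cv2.COLOR_RGB2HSV); m=(h[...,2]>150)&(h[...,1]<60)
for k in blobs(m,800,50000): print("sleeve",cv2.minAreaRect(pt(d,k[:,0],52).astype(np.float32)))
E
```

```text
[ 0.3 -0.2 -0.5]
sleeve ((532.1785278320312, -69.78524780273438), (50.86183166503906, 40.680965423583984), 1.586324691772461)
sleeve ((549.2083740234375, 10.051673889160156), (50.31478500366211, 40.61005401611328), 1.2050303220748901)
sleeve ((570.6770629882812, 49.5488395690918), (20.37115478515625, 18.812639236450195), 44.741214752197266)
sleeve ((596.4298706054688, 45.811378479003906), (7.382808208465576, 20.868593215942383), 89.904541015625)
sleeve ((596.6708984375, 10.234317779541016), (39.56147003173828, 10.105813980102539), 1.0839966535568237)
sleeve ((595.8568725585938, -61.24570083618164), (44.59282684326172, 7.891241550445557), 1.134337306022644)
```

View pics/w2.png

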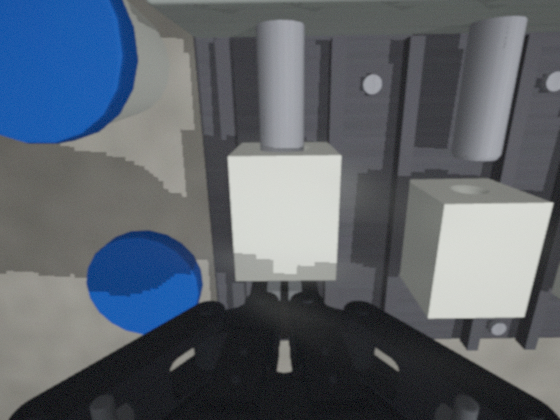

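The left sleeve's front edge at (283,146) overlaps the pin, so it seems to be entering. The middle sleeve's hole is partly visible at (470,188). I'll keep pushing gently.

Request:
play_rows(
  series=[
    [1,0,0,0,0,0],
    [1,0,0,0,0,0],
    [1,0,0,0,0,0],
    [1,0,0,0,0,0],
    [0,0,0,0,0,0],
  ],
)

```text
clock: 5.18
position: [516.0, 11.5, 47.3]
ee_rot: [1.0, 0.006, 0.0, -0.0]
contact_force: [-0.7, 0.6, -0.1]
gripper_width: -0.1
grasp_force: 0.1
```

Request:
play_rows(
  series=[
    [1.5,0,0,0,0,0],
    [1.5,0,0,0,0,0],
    [1,0,0,0,0,0],
    [1,0,0,0,0,0],
    [0,0,0,0,0,0],
  ],
)

```text
clock: 5.6
position: [521.0, 11.5, 47.3]
ee_rot: [1.0, 0.006, 0.0, -0.0]
contact_force: [0.1, 0.2, -0.3]
gripper_width: 0.0
grasp_force: 0.0
```

Request:
play_rows(
  series=[
    [3,0,0,0,0,0],
    [3,0,0,0,0,0],
    [3,0,0,0,0,0],
    [3,0,0,0,0,0],
    [3,0,0,0,0,0],
    [3,0,0,0,0,0],
    [3,0,0,0,0,0],
    [3,0,0,0,0,0],
    [2,0,0,0,0,0],
    [2,0,0,0,0,0],
    [1,0,0,0,0,0],
    [1,0,0,0,0,0],
    [0,0,0,0,0,0],
  ],
)

```text
clock: 6.68
position: [550.8, 11.4, 47.3]
ee_rot: [1.0, 0.006, 0.0, 0.0]
contact_force: [-0.7, 0.7, 0.2]
gripper_width: 0.1
grasp_force: 0.1
```

Request:
play_rows(
  series=[
    [1,0,0,0,0,0],
    [1,0,0,0,0,0],
    [1,0,0,0,0,0],
    [0,0,0,0,0,0],
  ],
)

```text
clock: 7.02
position: [553.9, 11.4, 47.3]
ee_rot: [1.0, 0.006, 0.0, -0.0]
contact_force: [0.3, 0.1, -0.7]
gripper_width: -0.6
grasp_force: 0.2
```

Request:
play_rows(
  series=[
    [1,0,0,0,0,0],
    [1,0,0,0,0,0],
    [0,0,0,0,0,0],
  ],
)

```text
clock: 7.27
position: [555.9, 11.5, 47.3]
ee_rot: [1.0, 0.006, 0.0, -0.0]
contact_force: [-0.9, 0.7, -0.0]
gripper_width: 0.0
grasp_force: 0.2
```

Request:
play_rows(
  series=[
    [1,0,0,0,0,0],
    [1,0,0,0,0,0],
    [0,0,0,0,0,0],
  ],
)

```text
clock: 7.52
position: [556.9, 11.3, 47.1]
ee_rot: [1.0, 0.006, -0.001, 0.0]
contact_force: [-2.5, 0.3, 1.6]
gripper_width: -0.0
grasp_force: 1.6
```

Request:
play_rows(
  series=[
    [1,0,0,0,0,0],
    [1,0,0,0,0,0],
    [0,0,0,0,0,0],
  ],
)

```text
clock: 7.77
position: [556.9, 11.1, 46.9]
ee_rot: [1.0, 0.006, -0.003, 0.0]
contact_force: [-8.3, 2.5, 4.7]
gripper_width: -0.1
grasp_force: 3.8
```

Request:
play_rows(
  series=[
    [-15,0,0,0,0,0],
    [-30,0,8,0,0,0],
    [-34,0,10,0,0,0],
    [0,-30,0,0,0,0],
    [0,-30,0,0,0,0],
    [0,-20,0,0,0,0],
    [0,0,-9,0,0,0],
    [0,0,-9,0,0,0],
    [0,0,0,0,0,0],
    [6,0,0,0,0,0],
    [5,0,0,0,0,0],
    [3,0,0,0,0,0],
    [3,0,0,0,0,0],
    [2,0,0,0,0,0],
    [2,0,0,0,0,0],
    [1,0,0,0,0,0],
    [1,0,0,0,0,0],
    [0,0,0,0,0,0],
  ],
)

```text
clock: 9.27
position: [503.7, -68.6, 47.3]
ee_rot: [1.0, 0.006, 0.0, -0.0]
contact_force: [-0.3, 0.8, 0.1]
gripper_width: -0.1
grasp_force: 0.3
```

Request:
play_rows(
  series=[
    [1,0,0,0,0,0],
    [1,0,0,0,0,0],
    [1,0,0,0,0,0],
    [0,0,0,0,0,0],
  ],
)

```text
clock: 9.6
position: [507.0, -68.6, 47.3]
ee_rot: [1.0, 0.006, 0.0, -0.0]
contact_force: [-0.4, 1.2, -0.1]
gripper_width: -0.1
grasp_force: 0.3
```

Request:
play_rows(
  series=[
    [1,0,0,0,0,0],
    [1,0,0,0,0,0],
    [0,0,0,0,0,0],
  ],
)

```text
clock: 9.85
position: [508.9, -68.6, 47.3]
ee_rot: [1.0, 0.006, 0.0, -0.0]
contact_force: [-0.4, 0.1, -0.4]
gripper_width: -0.3
grasp_force: 0.6
```

Request:
play_rows(
  series=[
    [1,0,0,0,0,0],
    [1,0,0,0,0,0],
    [0,0,0,0,0,0],
  ],
)

```text
clock: 10.1
position: [509.1, -68.7, 47.0]
ee_rot: [1.0, 0.006, -0.002, 0.0]
contact_force: [-3.9, 0.3, 3.7]
gripper_width: 0.0
grasp_force: 2.4
```

Request:
play_rows(
  series=[
    [1,0,0,0,0,0],
    [1,0,0,0,0,0],
    [0,0,0,0,0,0],
  ],
)

```text
clock: 10.35
position: [509.1, -68.9, 46.7]
ee_rot: [1.0, 0.006, -0.004, 0.0]
contact_force: [-8.2, 3.1, 5.1]
gripper_width: -0.0
grasp_force: 4.0
```

Request:
play_rows(
  series=[
    [-10,0,0,0,0,0],
    [-26,0,18,0,0,0],
    [0,-30,0,0,0,0],
    [0,-30,0,0,0,0],
    [0,-20,0,0,0,0],
    [0,0,-9,0,0,0],
    [0,0,-9,0,0,0],
    [0,0,0,0,0,0],
    [6,0,0,0,0,0],
    [4,0,0,0,0,0],
    [3,0,0,0,0,0],
    [3,0,0,0,0,0],
    [3,0,0,0,0,0],
    [3,0,0,0,0,0],
    [2,0,0,0,0,0],
    [2,0,0,0,0,0],
    [1,0,0,0,0,0],
    [1,0,0,0,0,0],
    [0,0,0,0,0,0],
  ],
)

```text
clock: 11.93
position: [504.7, -148.6, 47.3]
ee_rot: [1.0, 0.006, 0.0, -0.0]
contact_force: [-0.7, 0.1, 0.0]
gripper_width: 0.3
grasp_force: 0.2
```

Request:
play_rows(
  series=[
    [1,0,0,0,0,0],
    [1,0,0,0,0,0],
    [1,0,0,0,0,0],
    [1,0,0,0,0,0],
    [0,0,0,0,0,0],
  ],
)

```text
clock: 12.35
position: [508.9, -148.6, 47.3]
ee_rot: [1.0, 0.006, 0.0, 0.0]
contact_force: [-0.5, -0.5, -0.7]
gripper_width: -0.1
grasp_force: 0.2
```

Request:
play_rows(
  series=[
    [1,0,0,0,0,0],
    [1,0,0,0,0,0],
    [1,0,0,0,0,0],
    [0,0,0,0,0,0],
  ],
)

```text
clock: 12.68
position: [512.0, -148.6, 47.3]
ee_rot: [1.0, 0.006, 0.0, 0.0]
contact_force: [0.1, 0.5, -0.3]
gripper_width: -0.3
grasp_force: 0.2
```

Request:
play_rows(
  series=[
    [1,0,0,0,0,0],
    [1,0,0,0,0,0],
    [1,0,0,0,0,0],
    [0,0,0,0,0,0],
  ],
)

```text
clock: 13.02
position: [514.9, -148.6, 47.3]
ee_rot: [1.0, 0.006, 0.0, 0.0]
contact_force: [-0.6, -0.3, -0.1]
gripper_width: -0.1
grasp_force: 0.2
```

Passes the nose, so the right sleeve fits. I'll push it home (expected at TCP x of about 558.5).

Request:
play_rows(
  series=[
    [3,0,0,0,0,0],
    [3,0,0,0,0,0],
    [3,0,0,0,0,0],
    [3,0,0,0,0,0],
    [3,0,0,0,0,0],
    [3,0,0,0,0,0],
    [3,0,0,0,0,0],
    [3,0,0,0,0,0],
    [3,0,0,0,0,0],
    [3,0,0,0,0,0],
    [3,0,0,0,0,0],
    [2,0,0,0,0,0],
    [2,0,0,0,0,0],
    [1,0,0,0,0,0],
    [1,0,0,0,0,0],
    [0,0,0,0,0,0],
  ],
)

```text
clock: 14.35
position: [553.8, -148.6, 47.3]
ee_rot: [1.0, 0.006, 0.0, 0.0]
contact_force: [-0.3, 0.5, -0.0]
gripper_width: 0.5
grasp_force: 0.1
```

Request:
play_rows(
  series=[
    [1,0,0,0,0,0],
    [1,0,0,0,0,0],
    [1,0,0,0,0,0],
    [0,0,0,0,0,0],
  ],
)

```text
clock: 14.68
position: [556.9, -148.6, 47.4]
ee_rot: [1.0, 0.006, 0.0, 0.0]
contact_force: [-0.9, -0.1, -0.1]
gripper_width: 0.1
grasp_force: 0.1
```

Request:
play_rows(
  series=[
    [1,0,0,0,0,0],
    [1,0,0,0,0,0],
    [1,0,0,0,0,0],
    [0,0,0,0,0,0],
  ],
)

```text
clock: 15.02
position: [559.9, -148.6, 47.3]
ee_rot: [1.0, 0.006, 0.0, 0.0]
contact_force: [0.5, 0.3, 0.3]
gripper_width: -0.4
grasp_force: 0.2
```

Request:
play_rows(
  series=[
    [1,0,0,0,0,0],
    [1,0,0,0,0,0],
    [0,0,0,0,0,0],
  ],
)

```text
clock: 15.27
position: [561.2, -148.6, 47.2]
ee_rot: [1.0, 0.006, -0.001, -0.0]
contact_force: [-1.8, 1.1, 1.0]
gripper_width: 0.1
grasp_force: 1.0
```

Request:
play_rows(
  series=[
    [1,0,0,0,0,0],
    [1,0,0,0,0,0],
    [0,0,0,0,0,0],
  ],
)

```text
clock: 15.52
position: [561.2, -148.6, 47.0]
ee_rot: [1.0, 0.006, -0.003, -0.0]
contact_force: [-6.1, 1.8, 5.4]
gripper_width: 0.1
grasp_force: 3.1
```

Request:
play_rows(
  series=[
    [-18,0,0,0,0,0],
    [0,0,35,0,0,0],
    [0,0,35,0,0,0],
    [0,30,0,0,0,0],
    [0,30,0,0,0,0.15],
    [0,20,0,0,0,0],
  ],
)

```text
clock: 16.02
position: [546.9, -67.1, 118.7]
ee_rot: [1.0, 0.014, 0.002, -0.0]
contact_force: [0.1, 0.4, -0.4]
gripper_width: 0.5
grasp_force: 0.0
```

Request:
play_rows(
  series=[
    [0,0,0,0,0,0],
    [0,0,0,0,0,0],
    [0,0,0,0,0,0],
    [0,0,0,0,0,0],
    [0,0,0,0,0,0],
    [0,0,0,0,0,0],
  ],
  gripper=0.72,
)

```text
clock: 16.52
position: [545.7, -69.4, 117.1]
ee_rot: [1.0, 0.013, -0.0, 0.0]
contact_force: [-0.2, -0.0, -0.7]
gripper_width: 61.3
grasp_force: 0.0
```

```bash
python3 - <<'E'
from h import *
np.set_printoptions(precision=1,suppress=True)
d=get_image("wrist"); cv2.imwrite("pics/w3.png",d["image"][:,:,::-1]);s=read_state();print(s["position"],s["gripper_width"])
E
```

```text
[545.6 -69.3 117.2] 61.45157494923749
```

View pics/w3.png

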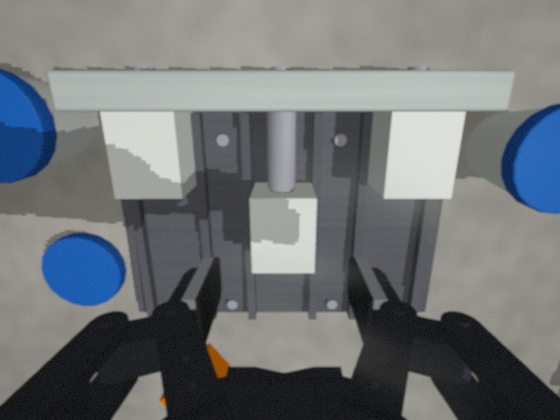

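The left and right sleeves are home against the shoulder, at (145,155) and (425,155). The middle one stands at its pin's nose at (283,230), centred between the fingers. I'll descend and grip it.

Request:
play_rows(
  series=[
    [0,0,-25,0,0,0],
    [0,0,-25,0,0,0],
    [0,0,-15,0,0,0],
    [0,0,-4,0,0,0],
    [0,0,0,0,0,0],
    [0,0,0,0,0,0],
  ],
)

```text
clock: 17.07
position: [546.3, -68.7, 48.8]
ee_rot: [1.0, 0.014, 0.0, 0.0]
contact_force: [1.1, 0.4, 0.0]
gripper_width: 61.8
grasp_force: 0.0
```

Request:
play_rows(
  series=[
    [0,0,0,0,0,0],
    [0,0,0,0,0,0],
    [0,0,0,0,0,0],
    [0,0,0,0,0,0],
    [0,0,0,0,0,0],
    [0,0,0,0,0,0],
    [0,0,0,0,0,0],
  ],
  gripper=0.3,
)

```text
clock: 17.65
position: [546.4, -68.6, 49.8]
ee_rot: [1.0, 0.014, 0.001, -0.0]
contact_force: [-1.0, -0.2, 6.0]
gripper_width: 39.3
grasp_force: 62.1
```

Request:
play_rows(
  series=[
    [-4,0,0,0,0,0],
    [0,0,10,0,0,0],
    [0,0,20,0,0,0],
    [0,0,30,0,0,0],
    [0,0,30,0,0,0],
    [-4,25,0,0,0,0],
    [-4,25,0,0,0,0],
    [-4,25,0,0,0,0],
    [-4,25,0,0,0,0],
  ],
)

```text
clock: 18.4
position: [524.6, 32.1, 138.8]
ee_rot: [1.0, 0.013, -0.0, -0.0]
contact_force: [1.3, 0.1, -2.0]
gripper_width: 39.1
grasp_force: 61.5
```

Request:
play_rows(
  series=[
    [-4,27,0,0,0,0],
    [-4,27,0,0,0,0],
    [-4,27,0,0,0,0],
    [-4,27,0,0,0,0],
    [-4,27,0,0,0,0],
    [-4,27,0,0,0,0],
    [-4,27,0,0,0,0],
    [-4,27,0,0,0,0],
    [-4,27,0,0,0,0],
    [-4,27,0,0,0,0],
    [-4,27,0,0,0,0],
    [-4,27,0,0,0,0],
    [0,0,0,0,0,0],
    [0,0,0,0,0,0],
  ],
)

```text
clock: 19.57
position: [476.7, 356.3, 138.1]
ee_rot: [1.0, 0.015, -0.001, 0.0]
contact_force: [-0.1, -0.0, -0.0]
gripper_width: 39.2
grasp_force: 61.4
```

```bash
python3 - <<'E'
from h import *
d=get_image("wrist"); cv2.imwrite("pics/w4.png",d["image"][:,:,::-1]);s=read_state();print(s["position"],s["gripper_width"],s["grasp_force"])
E
```

```text
[476.81826464 355.19009515 138.05989167] 39.10179097649952 61.418412923812866
```

View pics/w4.png

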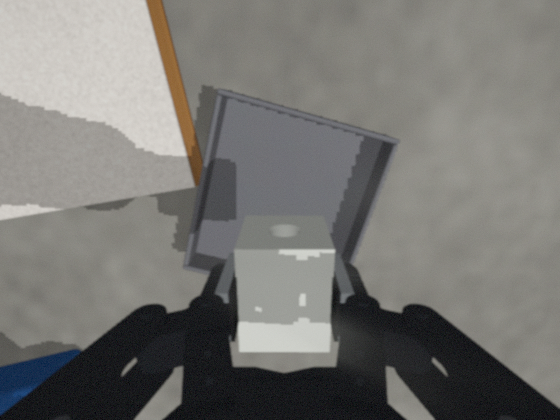

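The sleeve is held at (285,290) over the tray, whose rim corners are at (222,92), (397,140) and (186,268). I'll check the centre.

```bash
python3 - <<'E'
from h import *
d=get_image("wrist"); p=pt(d,[(222,92),(397,140),(186,268)],30); print(p,(p[1]+p[2])/2)
E
```

```text
[[561.62462271 397.26979532]
 [533.58308707 276.53395269]
 [429.10091965 429.89533739]] [481.34200336 353.21464504]
```

Request:
play_rows(
  series=[
    [2,0,-30,0,0,0],
    [2,0,-30,0,0,0],
    [0,0,-20,0,0,0],
    [0,0,-8,0,0,0],
    [0,0,-4,0,0,0],
    [0,0,-3,0,0,0],
    [0,0,0,0,0,0],
    [0,0,0,0,0,0],
  ],
)

```text
clock: 20.33
position: [482.3, 355.9, 44.6]
ee_rot: [1.0, 0.014, 0.001, -0.001]
contact_force: [0.8, 0.2, -1.0]
gripper_width: 38.6
grasp_force: 61.4
```

Request:
play_rows(
  series=[
    [0,0,0,0,0,0],
    [0,0,0,0,0,0],
    [0,0,0,0,0,0],
    [0,0,0,0,0,0],
    [0,0,0,0,0,0],
    [0,0,10,0,0,0],
    [0,0,30,0,0,0],
    [0,0,35,0,0,0],
    [0,0,35,0,0,0],
    [-30,0,30,0,0,0],
    [-30,0,0,0,0,0],
    [0,0,0,0,0,0],
  ],
  gripper=0.72,
)

```text
clock: 21.33
position: [419.2, 355.3, 185.9]
ee_rot: [1.0, 0.015, 0.001, -0.002]
contact_force: [-0.4, -0.4, -0.6]
gripper_width: 61.5
grasp_force: 0.0
```

```bash
python3 - <<'E'
from h import *
d=get_image("wrist"); t=get_image("top")
b=cv2.resize(t["image"][160:270,90:340],(800,352)); a=cv2.resize(d["image"],(320,240)); p=np.zeros((592,800,3),np.uint8); p[:352]=b; p[352:,:320]=a
cv2.imwrite("pics/end.png",p[:,:,::-1])
E
```

```text
(no output)
```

View pics/end.png

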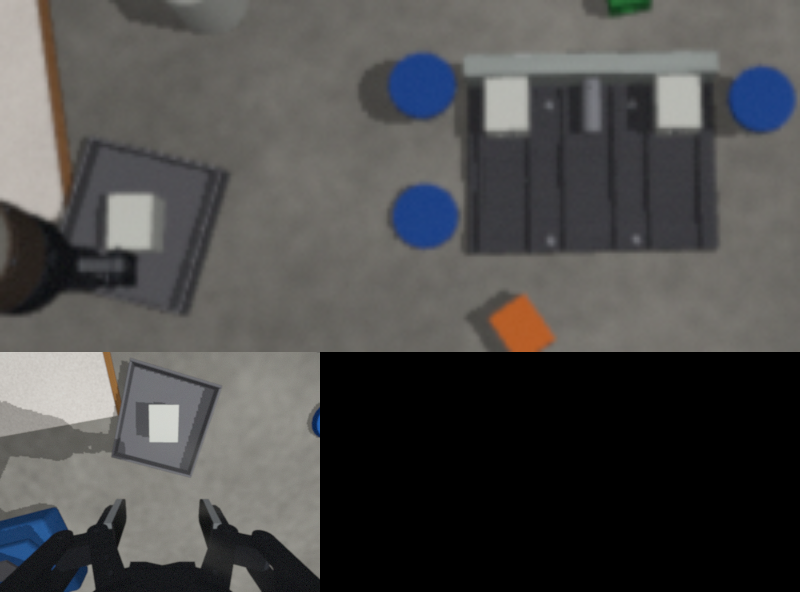

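The stuck sleeve rests in the tray at (130,222). The other two are against the shoulder at (506,103) and (678,102), and nothing else has moved.

```bash
python3 -c "from bench import job_done; print(job_done())"
```

```text
the job is handed in; nothing more can be done
None
```

I handed the job in at about 21 s of the 64 s allowed: the left and right sleeves are fully home, and the middle one stuck at about 8 N and is in the reject tray; I saw nothing else moved, and the hand-in returned no verdict.

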